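# Seat a pine block in a drilling fixture against its sprung ejector

## Robot

A 6-joint arm with a two-finger parallel gripper is mounted at the origin on a cart in front of the work surface, level with it; the furniture and walls round the work are solid. World frame = base frame: x ahead of the robot, y to its left, z up, the work surface at z = 0. Lengths are in mm, angles in rad, forces in N, time in s.
With the tool pointing down it reaches from about 225 to 725 mm from the base axis. Payload 3.1 kg.
Tool frame: the origin (TCP) lies on the front face of the gripper's body, between the roots of the fingers; the fingertips stand 73 mm ahead of it and the grasp point (between the pads) lies 54 mm ahead of it (arm.finger_overhang is the distance from the TCP to the fingertips, in mm); z points along the fingers, y is the line along which they close (so a half turn about z gives the same grasp; the last joint's range is limited). The gripper opens to 85 mm and grips with 20 to 120 N. Pads are 22 mm wide; open, the fingers measure 114 mm over their backs; the gripper's body (76 mm by 85 mm) begins 54 mm behind the grasp point. The pads swing forward as they close: fully open they stand 13 mm farther back than shut.
Start: joints at [-0.128, 0.048, 0.099, 1.622, 0, 1.443], TCP at [524.993, -0.012, 303.912] pointing down, gripper open.
Joint ranges: [-2.91, 2.91], [-0.99, 1.94], [-1.21, 1.42], [-2.12, 2.29], [-1.49, 1.47], [-3.14, 3.14]. Speed limits (rad/s): [2.79, 2.79, 3.14, 3.14, 3.14, 3.14].

## Interface

Orientations are given as a rotation vector (axis times angle).
In Python, from cell import arm, hand, ik, status, camera, calibration, nets gives the robot as it stands. Calls block until the motion is done:
- arm.reach(position, orientation): joint-space move of the TCP to a pose.
- arm.move_straight(position, frame=None, feed=150, max_force=None): straight line of the TCP; frame=None keeps the orientation; feed is the mean speed in mm/s. With max_force (N) it stops when the force on the tool has changed by that much, and returns True; else False.
- arm.move_j(angles): joint-space move.
- hand.set_gripper(opening, f_grip=None): finger opening in mm; f_grip is the grip in N (None keeps the last); returns when the fingers have stopped.
- arm.wait(seconds).
- ik(position, orientation): joint angles nearest the present ones, or None.
- status.sense(): the state.
- camera(name): name is "scene" or "side" or "wrist"; returns the picture (384x512x3 uint8, red, green, blue); there is no depth.
- calibration(name): a dict with "camera_matrix" (3x3 intrinsics, pixels), "R" (3x3) and "t" (3): a world point X has camera coordinates R X + t; the wrist camera has in their place "tool_from_camera" (4x4, takes a point from camera to tool coordinates, whose origin is the TCP and whose axes are the flange's). Camera axes: x right, y down, z forward; pixel columns grow to the right and rows downward; lengths in mm; the calibration is good to about 2 mm. A picture is of the moment at which its call begins: read the wrist's pose just before it. calibration takes no time and is no camera call.
A pose or a line that the arm cannot do raises arm.IKError and nothing moves.
- arm.hand_in(): hands the job in; it is judged then, once.
Trained networks look in the newest picture that a camera, given by its name, has taken for a name from the list of things; names that differ only in an ending like _2 or _b are one class to them, and where a whole thing is asked for, a point or a joint stands for the part that bears it (a point fixed in the world has none). Each returns a list of dicts, best first, with "score" (0 to 1); they miss things now and then, are a little off and sometimes report something else, mostly with a low value. They report only what shows in the picture. A call takes as long as a camera call. They do not tell look-alikes from the thing itself.
- nets.find_in(camera, target): "location" ([column, row] in pixels, amid what is visible of it).
The state is a dict: "time_s": time; "qpos": joint angles; "qd": joint speeds; "joint_torque": joint torques, N m; "tcp_pos": TCP position; "tool_rot": TCP orientation; "force": force on the tool from outside, world axes, zero at the start; "wrist_torque": the same for the moment, N m; "finger_gap": finger opening in mm; "grasp_force": force on a finger pad.
Only numpy, scipy, OpenCV 4.12 (cv2) and the standard library are available. Lean on these libraries where they do the work, as an engineer would, in place of code of your own. Each camera call takes 0.05 s, during which the arm holds its last target. There are 200 camera calls.

## Task

Load the small pine block into the drilling fixture: first press the fixture's finger lever all the way down so that its presser foot swings up out of the channel, then lay the block lengthwise in the channel and push it against the sprung plunger until its end bears squarely on the hard stop. The program finishes while still holding it there in the fingers, bearing lightly on the stop against the push of the spring (do not ram it), flat on the plate and with the foot still up; do not let go. Leave the other things on the bench where they are.

Things in the scene. Friction and masses are not known exactly. Their poses are not given: they have to be found in the camera images.
- fixture: Drilling fixture fixed to the bench: dark steel plate 150 x 90 x 12 mm (x, y, z), origin mid underside, upper face (the bed) at z = 12. Its +x is the pushing direction; the hard stop's face is at x = 30 mm, the channel runs along y = 0, open bed behind it from x = -75 to 6. At the left a forked post, 30 mm above the bed (x 2 to 26, y 27 to 43), carries the rocking presser foot.
- channel_mouth (a point): Mouth of the channel: point on the bed on its middle line, at (6, 0, 12) mm in the fixture's frame, 24 mm before the stop face; axes as the fixture's. From here two guides 6 mm high (about 6 mm thick), first flared, then (from 8 mm on) parallel and 25 mm apart inside, lead to the stop.
- foot_pivot (a point): Middle of the presser foot's pivot, at (14, 35, 34) mm in the fixture's frame; the pivot axis runs along the fixture's x.
- end_stop: Hard stop on the fixture: a steel block with its face looking to the fixture's -x, 50 wide, 22 high; a sprung steel plunger, 8 mm diameter, stands out of the middle of the face, 9 mm above the bed. Origin on the bed at the foot of the middle of the face; axes as the fixture's. The block is home when its end touches the face: its middle is then at x = -25 mm, y = 0 in this frame.
- plunger (a joint): Travel of the sprung plunger in m: 0 = fully out, its tip 10 mm in front of the stop face; 0.010 = pushed in flush with the face (block home). The spring pushes back with about 2.3 N at 0 and 6.8 N at 0.010.
- foot_lever (a joint): Rocking lever of the presser foot, rad: 0 (starts at 0 to 0.12) = lever up, steel foot down in the channel, 4 mm above the bed at fixture x = 9.5 to 18.5 mm, barring the way; 0.9 (end of travel) = lever down, foot 25 mm or more above the bed (its top at most 62 mm). Stays where it is left; about 2.5 N at the pad moves it.
- lever_pad (a point): Middle of the upper face of the finger pad (20 x 18 mm) at the lever's free end, which stands out to the fixture's +y, 53 mm from the pivot axis. In the fixture's frame (mm) about (14, 78, 65) with the lever at 0 and (14, 86, 19) at 0.9. Press it downward.
- pine_block: The workpiece: a small sawn pine block, 20 x 50 x 16 mm (x, y, z; long along its own y), about 30 g, lying on the bench. Origin in the middle of its underside. Both ends are alike.
- hex_bolt: Bystander: steel bolt standing on its head, 54 mm high. Leave it.
- weld_magnet: Bystander: flat triangular-ended welding magnet 35 x 79 x 16 mm. Leave it.
- clay_study: Bystander: small clay model car 50 x 110 x 35 mm. Leave it.
- sand_block: Bystander: cork sanding block 56 x 100 x 29 mm. Leave it.
Mind the look-alikes: they are no part of the job. Several things have the shape of the fixture; the one meant has the colours described above.

How it is judged (in metres and radians):
On the way:
1. the finger lever is pressed down so that the foot is up, before the block touches the stop (value of joint foot_lever above 0.75 rad and contact force between pine_block and end_stop below 0.2 N), for 0.2 s.
At the end, for the whole second after the job is handed in: The robot still holds the block at rest: lever above 0.75 rad, plunger in by over 8.5 mm, block within 1.5 mm of home along the channel, 5 mm across, 0.09 rad of its line, flat on the bed (4 mm, 0.1 rad), bearing on the stop with 1 to 40 N, fingers on it with over 1 N (value of joint foot_lever above 0.75 rad and value of joint plunger above 0.0085 m and x of pine_block in the frame of end_stop between -0.0265 and -0.022 m and y of pine_block in the frame of end_stop between -0.005 and 0.005 m and z of pine_block in the frame of end_stop below 0.004 m and angle between the y axis of pine_block and the x axis of end_stop, either way round below 0.09 rad and angle between pine_block's own z axis and vertical below 0.1 rad and linear speed of pine_block below 0.02 m/s and contact force between pine_block and end_stop between 1 and 40 N and contact force between the fingers and pine_block above 1 N); the arm keeps its last pose, push and grip.
It fails at once if the block is rammed against the stop with more than 60 N (contact force between pine_block and end_stop above 60 N).
It fails at once if a bystander is moved by more than 30 mm (distance of any of hex_bolt, weld_magnet, clay_study, sand_block from where it was at the start of the episode above 0.03 m).
It also fails if it takes over 64 s, if anything falls off the work surface, if the arm or the gripper's body presses on something with over 40 N, if the wrist force passes 120 N, or if a joint passes its speed limit or range.

## Working session

There is one attempt and no reset: what is moved stays moved. The work goes in short steps, each a Python script; the robot and the scene stay as the last script left them, time stands still between calls to the robot, and variables do not carry over. Pictures are saved under pics/ and viewed, at most 11 in all, crops included, and the job is handed in when it is done.

```bash
ls; mkdir -p pics
python3 - <<'E'
from cell import *
import cv2,numpy as np
ims=[]
for c in("scene","side"):
    im=camera(c);cv2.imwrite(f"pics/{c}0.png",im[:,:,::-1])
    k=calibration(c);print(c,np.round(k["camera_matrix"],1).tolist(),np.round(k["R"],3).tolist(),np.round(k["t"],1).tolist())
    for n in("fixture","end_stop","lever_pad","pine_block","hex_bolt","weld_magnet","clay_study","sand_block","channel_mouth","foot_pivot"):
        try: print(n,[(np.round(d["location"]).tolist(),round(d["score"],2)) for d in nets.find_in(c,n)])
        except Exception as e: print(n,e)
print(status.sense()["time_s"], calibration("wrist"))
E
```

```text
pics
scene [[490.9, 0.0, 258.3], [0.0, 490.9, 191.6], [0.0, 0.0, 1.0]] [[0.826, -0.564, -0.002], [-0.379, -0.552, -0.743], [0.418, 0.614, -0.669]] [-554.0, 195.3, 1348.4]
fixture [([254.0, 231.0], 0.72), ([223.0, 199.0], 0.58)]
end_stop [([270.0, 220.0], 0.41)]
lever_pad [([250.0, 214.0], 0.7), ([222.0, 180.0], 0.61)]
pine_block [([299.0, 255.0], 0.74)]
hex_bolt [([316.0, 209.0], 0.54)]
weld_magnet [([328.0, 241.0], 0.59)]
clay_study [([218.0, 145.0], 0.75)]
sand_block [([303.0, 323.0], 0.62)]
channel_mouth [([259.0, 235.0], 0.85), ([222.0, 201.0], 0.8)]
foot_pivot [([256.0, 233.0], 0.92), ([219.0, 196.0], 0.75), ([217.0, 176.0], 0.46)]
side [[362.6, 0.0, 256.6], [0.0, 362.6, 191.9], [0.0, 0.0, 1.0]] [[0.997, 0.075, 0.011], [0.051, -0.545, -0.837], [-0.057, 0.835, -0.548]] [-528.8, -44.6, 1397.7]
fixture [([250.0, 225.0], 0.97), ([253.0, 188.0], 0.73)]
end_stop [([294.0, 258.0], 0.73), ([261.0, 218.0], 0.68), ([201.0, 292.0], 0.47)]
lever_pad [([253.0, 175.0], 0.43), ([248.0, 204.0], 0.43)]
pine_block [([259.0, 251.0], 0.49)]
hex_bolt [([308.0, 226.0], 0.46)]
weld_magnet [([293.0, 256.0], 0.49)]
clay_study [([287.0, 159.0], 0.45)]
sand_block [([203.0, 291.0], 0.78)]
channel_mouth [([254.0, 191.0], 0.58), ([245.0, 223.0], 0.58)]
foot_pivot [([249.0, 220.0], 0.71), ([294.0, 253.0], 0.6), ([252.0, 186.0], 0.56)]
1.1 {'camera_matrix': array([[319.16427003,   0.        , 256.43414315],
       [  0.        , 319.16427003, 198.62465745],
       [  0.        ,   0.        ,   1.        ]]), 'tool_from_camera': array([[ 3.63062719e-04, -9.58834685e-01, -2.83964636e-01,
         7.32036227e+01],
       [ 9.99999785e-01,  5.03252823e-04, -4.20734155e-04,
         1.05644434e+00],
       [ 5.46320505e-04, -2.83964422e-01,  9.58834662e-01,
        -6.99774904e+01],
       [ 0.00000000e+00,  0.00000000e+00,  0.00000000e+00,
         1.00000000e+00]])}
```

View pics/scene0.png

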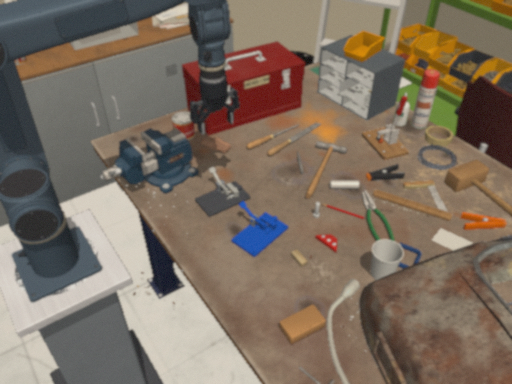

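View pics/side0.png

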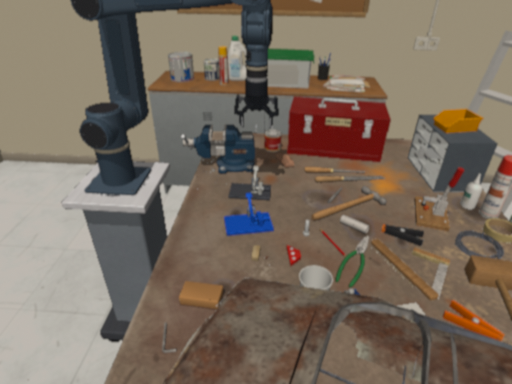

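The scene and side pictures show two things with the fixture's shape: a dark grey one (scene 222,200; side 250,190) and a blue one (scene 260,233; side 248,223). The dark steel one fits the description. The pine block is at scene (299,257), side (256,252). I'll confirm both with the wrist camera from above.

```bash
cat > h.py <<'E'
from cell import *
import cv2,numpy as np
from scipy.spatial.transform import Rotation as Ro
def down(a):  # tool down; closing axis (tool y) at world angle a
    y=np.array([np.cos(a),np.sin(a),0]);z=np.array([0,0,-1.]);x=np.cross(y,z)
    return Ro.from_matrix(np.c_[x,y,z])
def cam(name,s=None):
    k=calibration(name)
    if name!="wrist": return k["camera_matrix"],np.array(k["R"]),np.array(k["t"])
    s=s or status.sense();T=np.eye(4);T[:3,:3]=Ro.from_rotvec(s["tool_rot"]).as_matrix();T[:3,3]=s["tcp_pos"]
    M=np.linalg.inv(T@k["tool_from_camera"]);return k["camera_matrix"],M[:3,:3],M[:3,3]
def plane(c,px,z):
    K,R,t=c;d=R.T@np.linalg.inv(K)@[px[0],px[1],1];o=-R.T@t
    return o+d*(z-o[2])/d[2]
def proj(c,X):
    K,R,t=c;p=(np.atleast_2d(X)@R.T+t)@K.T;return p[:,:2]/p[:,2:]
E
python3 - <<'E'
from h import *
for n,a,b,z in(("fix",(222,200),(250,190),12),("blue",(260,233),(248,223),12),("pine",(299,257),(256,252),8),("bolt",(316,209),(308,226),25),("mag",(328,241),(293,256),8)):
    print(n,plane(cam("scene"),a,z).round(),plane(cam("side"),b,z).round())
print(Ro.from_rotvec(status.sense()["tool_rot"]).as_matrix().round(2).tolist())
f=(plane(cam("scene"),(222,200),12)+plane(cam("side"),(250,190),12))/2
s=status.sense()
for a in (s,): 
    arm.reach([f[0]-110,f[1],330],s["tool_rot"])
s=status.sense();im=camera("wrist");cv2.imwrite("pics/w1.png",cv2.resize(im[:,:,::-1],(800,600)))
print(s["time_s"],s["tcp_pos"],s["tool_rot"])
for n in("fixture","end_stop","lever_pad","pine_block","channel_mouth","foot_pivot"):
    print(n,[(np.round(d["location"],1).tolist(),round(d["score"],2)) for d in nets.find_in("wrist",n)])
E
```

```text
fix [499. -52.  12.] [509. -40.  12.]
blue [ 517. -233.   12.] [ 520. -235.   12.]
pine [ 557. -366.    8.] [ 556. -364.    8.]
bolt [ 704. -257.   25.] [ 710. -250.   25.]
mag [ 661. -365.    8.] [ 664. -371.    8.]
[[-0.0, 1.0, -0.0], [1.0, 0.0, 0.0], [0.0, -0.0, -1.0]]
1.7167 [394.41483    -46.30106382 330.40697473] [2.22107089e+00 2.21943837e+00 1.94368929e-03]
fixture [([351.2, 155.4], 0.68), ([328.0, 294.6], 0.59)]
end_stop []
lever_pad [([372.9, 116.6], 0.67)]
pine_block []
channel_mouth [([325.6, 297.2], 0.71), ([351.0, 155.9], 0.63)]
foot_pivot [([350.0, 156.4], 0.8), ([325.1, 292.9], 0.59)]
```

View pics/w1.png

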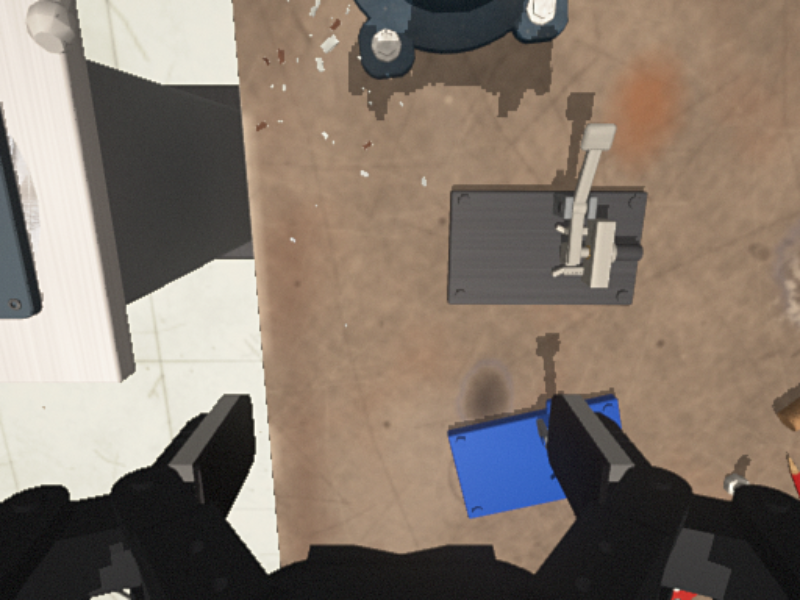

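The wrist picture confirms it: the dark steel fixture (800-px scale) has corners (452,187), (646,191), (632,304), (448,303), its lever pad at (600,137), foot to the right and stop at (625,250). The blue look-alike is at the bottom, (520,455). Next come closer views of the fixture and the block.

Run:
```python
from h import *
import pickle
c=cam("wrist")
P=[plane(c,np.array(p)/1.5625,12)[:2] for p in((452,187),(646,191),(632,304),(448,303))]
print(np.round(P,1).tolist(),np.mean(P,0))
m=np.mean(P,0);rv=status.sense()["tool_rot"]
out={}
for n,p,h in(("fix",m,260),("pine",(557,-365),260)):
    arm.reach([p[0]-(10 if n=="fix" else 0),p[1]+30,h],rv)
    arm.wait(0.2)
    s=status.sense();im=camera("wrist");out[n]=cam("wrist",s);cv2.imwrite(f"pics/{n}.png",im[:,:,::-1])
    print(n,s["time_s"],s["tcp_pos"].round(1) if hasattr(s["tcp_pos"],"round") else s["tcp_pos"])
    print([(np.round(d["location"],1).tolist(),round(d["score"],2)) for d in nets.find_in("wrist","pine_block" if n=="pine" else "lever_pad")])
pickle.dump(out,open("cams.pkl","wb"))
a=cv2.imread("pics/fix.png");b=cv2.imread("pics/pine.png")
cv2.imwrite("pics/fix_v.png",cv2.resize(a[:300],(800,469)));cv2.imwrite("pics/pine_v.png",cv2.resize(b,(800,600)))
```

```text
[[434.0, 9.9], [580.7, 7.1], [581.9, -81.7], [433.5, -81.1]] [507.52020831 -36.44214006]
fix 2.85 [497.5  -7.  261.7]
[([281.4, 161.3], 0.91), ([276.3, 333.1], 0.84)]
pine 4.4167 [ 557.5 -333.5  260.6]
[([252.9, 206.9], 0.73)]
```

View pics/fix_v.png

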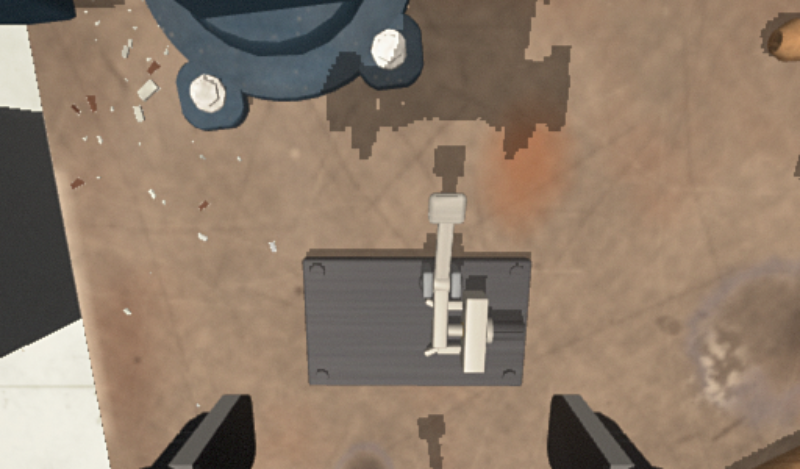

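View pics/pine_v.png

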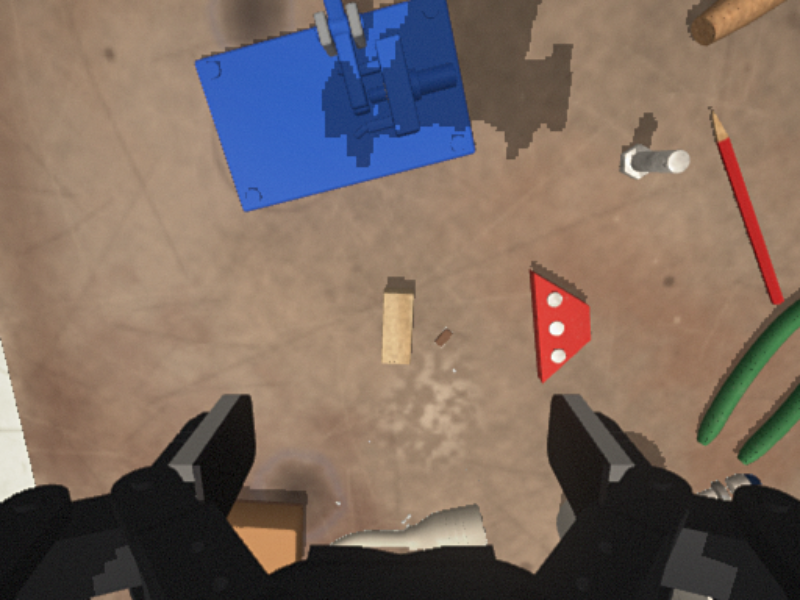

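The fixture crop shows bed corners (304,258), (530,259), (522,385), (309,385), the pad at (447,208) and no colour mismatch. The pine block's top face has corners (386,292), (414,293), (410,364), (382,363), with the magnet 100 mm away at (558,325). I'll press the lever now.

```bash
cat >> h.py <<'E'
import json,os
def kabsch(L,W):
    L=np.array(L,float);W=np.array(W,float);l=L-L.mean(0);w=W-W.mean(0)
    a=np.arctan2((l[:,0]*w[:,1]-l[:,1]*w[:,0]).sum(),(l*w).sum())
    R=np.array([[np.cos(a),-np.sin(a)],[np.sin(a),np.cos(a)]]);t=W.mean(0)-R@L.mean(0)
    return a,t,np.abs((L@R.T+t)-W).max()
class Fix:
    def __init__(s,a,t): s.a=a;s.t=np.array(t)
    def w(s,x,y,z): 
        c,n=np.cos(s.a),np.sin(s.a);return np.array([s.t[0]+c*x-n*y,s.t[1]+n*x+c*y,z])
E
python3 - <<'E'
from h import *
import pickle
C=pickle.load(open("cams.pkl","rb"))
sc=512/800
W=[plane(C["fix"],np.array(p)*sc,12)[:2] for p in((304,258),(530,259),(522,385),(309,385))]
a,t,e=kabsch([(-75,45),(75,45),(75,-45),(-75,-45)],W);print("fix",a,t,e)
im=cv2.imread("pics/pine.png");hs=cv2.cvtColor(im,cv2.COLOR_BGR2HSV)
W=[plane(C["pine"],np.array(p)*sc,16)[:2] for p in((386,292),(414,293),(410,364),(382,363))]
pa,pt,pe=kabsch([(-10,25),(10,25),(10,-25),(-10,-25)],W);print("pine",pa,pt,pe)
json.dump(dict(fix=[a,t.tolist()],pine=[pa,pt.tolist()]),open("pose.json","w"))
F=Fix(a,t)
print("vise edge",plane(C["fix"],np.array((245,125))*sc,15),plane(C["fix"],np.array((420,88))*sc,15))
K,R,tt=C["fix"];print("pad seen",plane(C["fix"],np.array((447,208))*sc,64),"exp",F.w(14,78,65))
for b in(np.pi/2,-np.pi/2):
    for q in (F.w(14,80,145),F.w(-40,0,90)):print(b,np.round(ik(q,down(a+b).as_rotvec()),2))
rv=down(a+np.pi/2).as_rotvec()
arm.move_straight(np.array(status.sense()["tcp_pos"])+[0,0,40])
hand.set_gripper(0,40)
arm.reach(F.w(14,81,73+90),rv)
hit=arm.move_straight(F.w(14,81,73+70),feed=80,max_force=8);print("pre",hit)
hit=arm.move_straight(F.w(14,84,73+12),feed=40,max_force=14)
s=status.sense();print(hit,s["time_s"],np.round(s["tcp_pos"],1),np.round(s["force"],1),s["finger_gap"])
im=camera("wrist");v=im[:,:,::-1];cv2.imwrite("pics/lev.png",cv2.resize(v,(800,600)))
E
```

```text
fix -0.0021658207949041466 [509.32421824 -38.19061252] 1.6944514881596433
pine -0.04914943610339482 [ 556.58887618 -366.14043183] 0.9264480428859088
vise edge [405.9026607   87.69904697  15.        ] [510.05887249 108.08763764  15.        ]
pad seen [523.1820328   43.27147073  64.        ] exp [523.4931193   39.77888307  65.        ]
1.5707963267948966 [-0.05  0.07 -0.19  1.31  0.   -0.05]
1.5707963267948966 [-0.22 -0.03 -0.41  1.19  0.   -0.22]
-1.5707963267948966 [-0.05  0.07 -0.19  1.31 -0.    3.1 ]
-1.5707963267948966 [-0.22 -0.03 -0.41  1.19 -0.    2.92]
pre False
True 8.725 [523.8  44.1  94.3] [-1.3  0.3  6.7] 0.11375105680068456
```

View pics/lev.png

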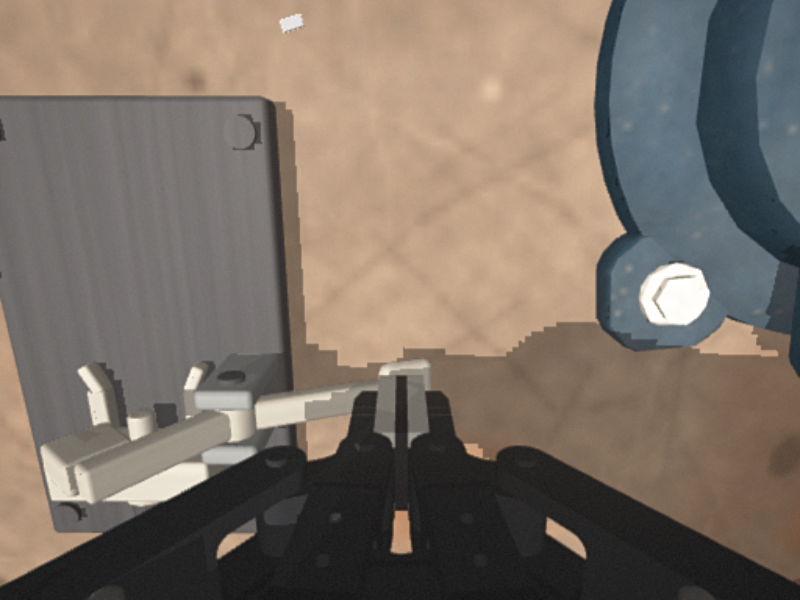

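The lever is down with the fingertips on the pad (400,380) and the foot raised at the lower left (90,470). I'll push a little harder to make sure it is at the end of its travel, then pick the block.

Run:
```python
from h import *
P=json.load(open("pose.json"));F=Fix(*P["fix"]);pa,pt=P["pine"];B=Fix(pa,pt)
hit=arm.move_straight(F.w(14,84.5,73+8),feed=30,max_force=18)
s=status.sense();print(hit,np.round(s["tcp_pos"],1),np.round(s["force"],1))
arm.move_straight(F.w(14,84,73+110),feed=200)
rv=down(pa).as_rotvec()
hand.set_gripper(55)
arm.reach(B.w(0,15,200),rv)
arm.move_straight(B.w(0,15,110),feed=150)
hit=arm.move_straight(B.w(0,15,75),feed=40,max_force=8)
print(hit,np.round(status.sense()["tcp_pos"],1))
hand.set_gripper(10,50)
s=status.sense();print(s["finger_gap"],s["grasp_force"],np.round(s["tcp_pos"],1))
arm.move_straight(B.w(0,15,200),feed=150)
rv=down(F.a+np.pi/2).as_rotvec()
arm.reach(F.w(-60,0,185),rv)
s=status.sense();print(s["time_s"],s["finger_gap"],s["grasp_force"],np.round(s["force"],1))
im=camera("wrist");cv2.imwrite("pics/pl.png",cv2.resize(im[:,:,::-1],(800,600)))
import pickle;pickle.dump(cam("wrist",s),open("c2.pkl","wb"))
c=cam("wrist",s)
for n,x in dict(TR=(75,45,12),TL=(75,-45,12),mouth=(6,0,12),rTR=(-75,45,12),stopL=(30,25,34),stopR=(30,-25,34)).items(): print(n,(proj(c,F.w(*x))*1.5625).round(1).tolist())
```

```text
True [523.8  44.2  94.3] [-2.3  0.7  6.7]
False [ 557.5 -351.3   75.4]
18.431487672709697 49.98106777667999 [ 557.7 -351.4   75.7]
16.0917 18.788542038190297 49.81544315814972 [ 0.6 -0.3 -0. ]
TR [[477.0, 530.5]]
TL [[322.9, 530.5]]
mouth [[399.8, 424.8]]
rTR [[489.8, 279.6]]
stopL [[448.2, 487.9]]
stopR [[351.3, 487.9]]
```

View pics/pl.png

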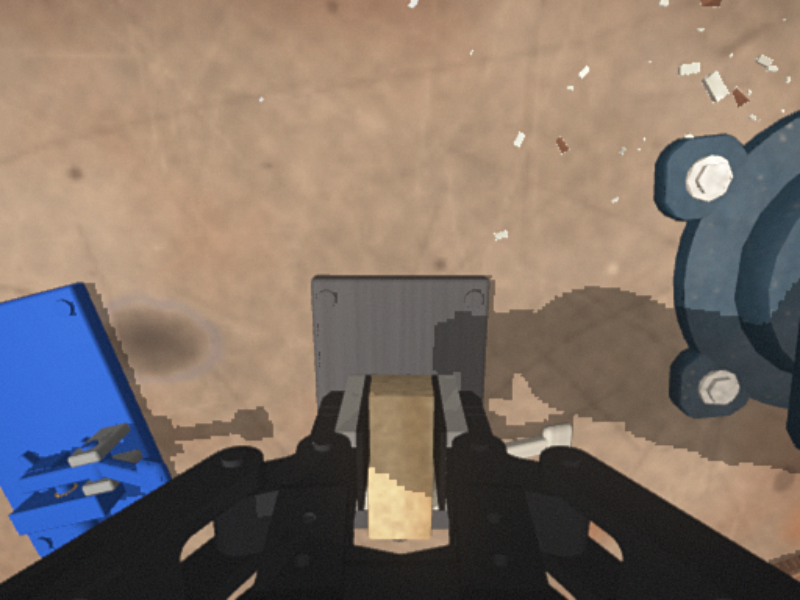

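The block is held straight at (400,455), with its length along the channel direction. The fixture's rear edge is at 277 against a predicted 279.6, and its middle at 401.5 against 400, so the pose is good to about 1 mm. The lever pad at (545,440) is still down. Now I'll set it down and push.

Run:
```python
from h import *
P=json.load(open("pose.json"));F=Fix(*P["fix"]);Y=0.5
def show(m):
    s=status.sense();print(m,round(s["time_s"],2),np.round(s["tcp_pos"],2),np.round(s["force"],1),round(s["finger_gap"],1),round(s["grasp_force"],1));return s
arm.move_straight(F.w(-45,Y,100),feed=120)
print(arm.move_straight(F.w(-45,Y,83),feed=20,max_force=5));s=show("down")
z=s["tcp_pos"][2]+0.4
arm.move_straight(F.w(-45,Y,z),feed=20);show("lift")
print(arm.move_straight(F.w(-26,Y,z),feed=30,max_force=6));s=show("mouth")
cv2.imwrite("pics/m.png",cv2.resize(camera("wrist")[200:,:,::-1],(800,288)))
```

```text
True
down 17.64 [464.23 -37.56  87.51] [-0.4 -0.3  4.2] 18.6 50.3
lift 17.89 [464.15 -37.57  87.56] [-0.2 -0.2  1.5] 18.6 50.0
False
mouth 18.68 [483.21 -37.58  87.78] [ 0.1 -0.1  0.1] 18.4 49.8
```

View pics/m.png

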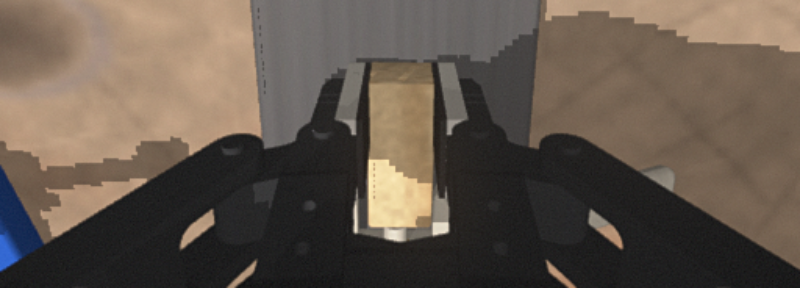

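The block is flat on the bed and centred in front of the mouth (401 against the plate's middle at about 399). I'll push to the stop with a force guard.

Run:
```python
from h import *
P=json.load(open("pose.json"));F=Fix(*P["fix"]);Y=0.3
z=status.sense()["tcp_pos"][2]
def show(m):
    s=status.sense();print(m,round(s["time_s"],2),np.round(s["tcp_pos"],2),np.round(s["force"],1),round(s["finger_gap"],1),round(s["grasp_force"],1));return s
print(arm.move_straight(F.w(-14,Y,z),feed=20,max_force=10));show("a")
print(arm.move_straight(F.w(-2,Y,z),feed=8,max_force=12));show("b")
arm.wait(0.5);show("c")
cv2.imwrite("pics/e.png",cv2.resize(camera("wrist")[200:,:,::-1],(800,288)))
s1=camera("scene");cv2.imwrite("pics/sc.png",cv2.resize(s1[150:240,180:290,::-1],None,fx=6,fy=6,interpolation=cv2.INTER_CUBIC))
```

```text
False
a 19.48 [493.64 -37.74  87.55] [-6.6 -0.5  4.5] 18.4 50.4
True
b 20.37 [496.46 -37.67  87.6 ] [-2.7  0.3  6.8] 18.7 50.7
c 20.87 [496.25 -37.66  87.64] [-3.9 -0.   6.3] 18.9 50.6
```

View pics/sc.png

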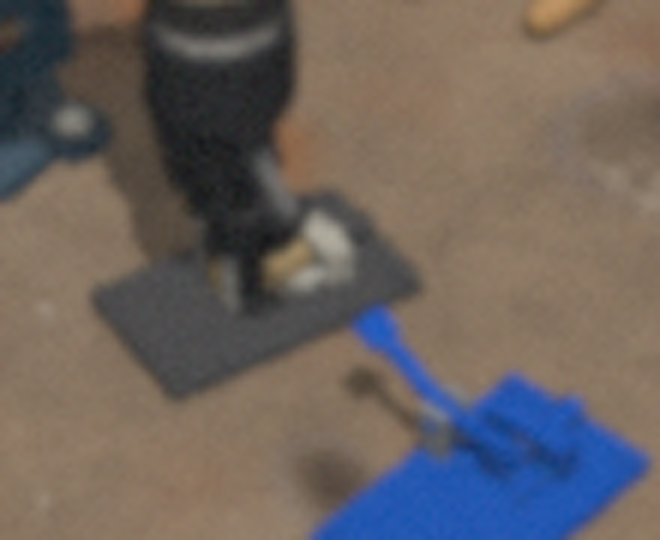

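The scene crop shows the block's nose between the guides, with the raised foot beyond it at (330,240). The forces don't yet clearly show the hard stop, so I'll continue in small steps and log them.

Run:
```python
from h import *
P=json.load(open("pose.json"));F=Fix(*P["fix"])
s=status.sense();p=np.array(s["tcp_pos"]);u=F.w(1,0,0)-F.w(0,0,0);z=p[2]+0.2
for i in range(1,9):
    hit=arm.move_straight(np.r_[(p+u*0.7*i)[:2],z],feed=6,max_force=15);arm.wait(.15)
    s=status.sense();q=np.array(s["tcp_pos"]);print(i,hit,round(s["time_s"],2),"adv",((q-p)@u).round(2),q[2].round(2),np.round(s["force"],1),round(s["finger_gap"],2),round(s["grasp_force"],1))
    if hit or -s["force"][0]>13: break
cv2.imwrite("pics/e2.png",camera("wrist")[:,:,::-1])
a=cv2.imread("pics/m.png");c=cv2.imread("pics/e.png");b=cv2.resize(cv2.imread("pics/e2.png")[200:],(800,288))
cv2.imwrite("pics/cmp.png",np.vstack([x[30:250,250:550] for x in(a,b)]).repeat(1,0))
```

```text
1 False 21.62 adv -0.06 87.9 [-3.9 -0.2  4.4] 18.49 50.4
2 False 22.03 adv 0.08 87.89 [-6.9 -0.4  5.9] 18.57 50.6
3 False 22.45 adv 0.41 87.87 [-7.3 -0.9  6.7] 18.57 50.7
4 False 22.87 adv 0.9 87.8 [-8.2 -0.4  6.4] 18.32 50.7
5 False 23.28 adv 1.5 87.86 [-7.9 -0.4  6.6] 18.46 50.8
6 False 23.7 adv 1.8 87.8 [-9.9 -0.9  7. ] 18.48 50.8
7 False 24.12 adv 1.91 87.78 [-10.7  -1.2   9.5] 18.84 51.0
8 False 24.53 adv 2.02 87.73 [-12.7  -0.6  10.9] 18.8 51.1
```

View pics/cmp.png

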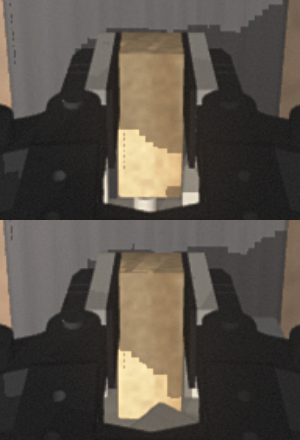

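Compared with before, the block hasn't slipped in the fingers: its rear edge is in the same row and it is straight. From advance 1.8 mm on, the force rises with almost no motion, so that is the hard stop. I'll ease the downward load, add a few newtons and check it holds.

Run:
```python
from h import *
P=json.load(open("pose.json"));F=Fix(*P["fix"])
s=status.sense();p=np.array(s["tcp_pos"]);u=F.w(1,0,0)-F.w(0,0,0)
def show(m):
    s=status.sense();q=np.array(s["tcp_pos"]);print(m,round(s["time_s"],2),"adv",((q-p)@u).round(2),q[2].round(2),np.round(s["force"],1),round(s["grasp_force"],1));return -s["force"][0]
c=p+u*3.6;c[2]=88.2   # last target was 3.6 mm ahead of where the arm stands
for i in range(1,6):
    arm.move_straight(c+u*0.7*i,feed=6);arm.wait(.2)
    if show(i)>16.5: break
for _ in range(3): arm.wait(.6);f=show("hold")
im=camera("wrist");camera("scene")
cv2.imwrite("pics/fin.png",cv2.resize(im[:,:,::-1],(800,600)))
```

```text
1 25.07 adv 0.14 87.78 [-13.7  -1.4   9.5] 51.1
2 25.53 adv 0.41 87.7 [-14.6  -1.8  10.2] 51.4
3 26.0 adv 0.51 87.68 [-16.2  -1.3  12.8] 51.5
4 26.47 adv 0.72 87.52 [-16.6  -1.3  12.3] 51.7
hold 27.07 adv 0.74 87.51 [-17.1  -1.2  13.5] 51.7
hold 27.67 adv 0.75 87.53 [-15.6  -1.   12.4] 51.7
hold 28.27 adv 0.75 87.52 [-16.8  -2.1  12.3] 51.7
```

View pics/fin.png

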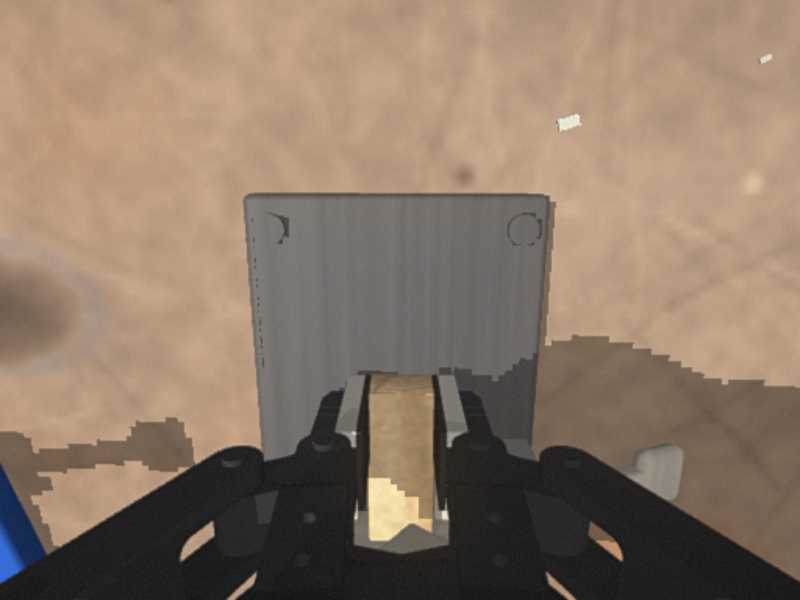

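Run:
```python
from h import *
c=cam("wrist");g=cv2.cvtColor(cv2.imread("pics/fin.png"),cv2.COLOR_BGR2GRAY).astype(float)
print(g[185:205,385:415].mean(1).round().tolist());print(g[366:402,385:415].mean(1).round().tolist())
e=plane(c,np.array((400,196))/1.5625,12)
for r,z in((375,12),(392,28)):
    b=plane(c,np.array((400,r))/1.5625,z);print(r,"fixture x of block rear",b[0]-e[0]-75)
F=Fix(*json.load(open("pose.json"))["fix"]);s=status.sense()
for y in(245,550):print(plane(c,np.array((y,200))/1.5625,12).round(1))
print("block mid y",plane(c,np.array((402.5,392))/1.5625,28).round(1), s["wrist_torque"])
```

```text
[158.0, 158.0, 158.0, 158.0, 160.0, 161.0, 161.0, 145.0, 117.0, 80.0, 85.0, 93.0, 102.0, 107.0, 111.0, 114.0, 115.0, 116.0, 116.0, 116.0]
[108.0, 108.0, 108.0, 109.0, 108.0, 104.0, 95.0, 93.0, 91.0, 92.0, 95.0, 98.0, 102.0, 105.0, 107.0, 108.0, 110.0, 113.0, 117.0, 120.0, 122.0, 125.0, 126.0, 124.0, 126.0, 130.0, 131.0, 133.0, 136.0, 139.0, 141.0, 142.0, 141.0, 141.0, 140.0, 140.0]
375 fixture x of block rear -19.68905891013219
392 fixture x of block rear -20.96514257742831
[435.6 -81.8  12. ]
[435.8   6.5  12. ]
block mid y [488.6 -36.3  28. ] [-0.36585043  3.20300515  0.02754358]
```

The block's rear end measures x = -19.7 to -21.0 (home is -20), and y is centred within about 1.5 mm. I'll relieve the downward load, which only adds bed friction, and then hand in.

Run:
```python
from h import *
p=np.array(status.sense()["tcp_pos"])
for dx,z in((5.7,88.4),(5.9,88.6),(6.5,88.7),(7.2,88.7)):
    arm.move_straight([p[0]+dx,p[1],z],feed=6);arm.wait(.4)
    s=status.sense();q=np.array(s["tcp_pos"]);print((q-p).round(2),np.round(s["force"],1),round(s["finger_gap"],1),round(s["grasp_force"],1),round(s["time_s"],1))
    if -s["force"][0]>19: break
arm.wait(.8);s=status.sense();print(np.round(s["force"],1),(np.array(s["tcp_pos"])-p).round(2),np.round(s["qd"],4))
```

```text
[ 0.03 -0.06  0.02] [-16.1  -1.2  11.8] 18.5 51.6 29.0
[ 0.07 -0.06  0.04] [-16.7  -1.   11.1] 18.6 51.6 29.7
[ 0.13 -0.04  0.02] [-18.3  -1.7  11.8] 18.1 51.7 30.3
[ 0.25 -0.03  0.03] [-19.7  -0.8  13.3] 18.4 51.8 31.0
[-18.3  -1.2  12.4] [ 0.24 -0.06  0.02] [-0.0005  0.0022  0.0001 -0.0009 -0.0006  0.0005]
```

```bash
python3 -c "
from cell import arm
print(arm.hand_in())"
```

```text
the job is handed in; nothing more can be done
None
```

I handed the job in with the pine block held against the hard stop: the lever is down, the push is about 18 N in total, and I estimate roughly 7 N of that bears on the stop; the judge's verdict wasn't returned.

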